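# Supply lever to idle, then rheostat to its notch

## Task

First stand the supply lever straight upright, its idle position, and let go of it. Then take the handle of the slide rheostat's carriage and slide it along its rail until you feel its spring ball click into the one notch of the rail, and finish there still gripping the handle, with the ball in the notch. Leave everything else on the bench where it is.

Things in the scene. Friction and masses are not known exactly. Their poses are not given: they have to be found in the camera images.
- lever_base: fixed grey lever unit, base 110 x 80 x 30 mm with two round steel cheeks up to 75 mm high (30 mm wide over both); origin at the centre of its underside, z up. The lever swings in this body's x-z plane; its pivot is 45 mm above the origin, along this body's y axis. Turned about the vertical by up to 0.5 rad from start to start.
- lever_knob (a point): centre of the black ball knob, 28 mm across, on the end of the lever, 80 mm from the pivot (125 mm above the table when upright). The 10 mm steel stem is below it. Nothing stands within 50 mm beside the knob.
- lever (a joint): lever angle in rad: 0 upright (idle), negative leaning to the base's -x, positive to its +x, stops at -0.8 and 0.8; it starts leaning to -x by 0.35 to 0.75. Friction (about 1.5 N at the knob) keeps it where it is left.
- rheostat: fixed slide rheostat, 300 mm long: two grey cheeks, a dark wound tube and above it a straight level rail along this body's y axis; origin at the centre of its underside, z up. A bright steel strip lies on the rail, top 106 mm above the table; one 14 mm gap across the strip is the notch. Turned about the vertical by up to 0.35 rad.
- carriage_handle (a point): centre of the carriage's upright black handle block: 16 mm across the rail (x), 24 mm along the rail (y), 38 mm tall (from 126 to 164 mm above the table; this point at 145 mm), free on all sides. Below it is the aluminium carriage, 34 mm across and 38 mm along the rail, with the spring ball hidden under the middle of the handle. Axes parallel to the rheostat's.
- carriage (a joint): carriage travel in m along the rheostat's +y, 0 to 0.16 between stops; at 0 the handle is 80 mm to the -y side of the rheostat's middle. It starts at 0 to 0.02. The notch lies at an unlisted place between 0.055 and 0.105, different each time: it is felt, and can be seen as the gap in the strip. Sliding takes about 2 N. If overrun, slide back.
- ball (a joint): height in m of the hidden spring ball: about -0.0006 while it rides on the strip, about -0.005 down in the notch; half-way down (-0.0025) the carriage is within about 2 mm of the notch's centre. Over the last 7 mm before that centre the ball pulls the carriage on, with up to about 13 N; leaving the notch takes about 15 N either way.
- multimeter: loose hand multimeter, 160 x 85 x 41 mm, lying flat; origin at the centre of its underside; to be left alone
- screwdriver: loose screwdriver 170 mm long lying on the table in front of the rheostat; to be left alone
- plug_a: loose black plug adaptor, 26 mm across, 36 mm tall, standing near the lever unit; origin at its underside; to be left alone
- plug_b: a second plug adaptor, the same; to be left alone
- fuse_box: open grey fuse box, 120 x 160 x 35 mm, six compartments; origin at the centre of its underside; to be left alone
- wire_spool: standing copper wire spool, 64 mm across, 50 mm tall; origin at its underside; to be left alone
- lamp_holder: lamp in a white ceramic holder, 70 mm across, 108 mm tall; origin at its underside; to be left alone
Not all that is in view belongs to the job. Leave any blue look-alike of the lever_base alone.

How it is judged:
On the way, in this order (a step that is already met when the one before it is completed fails the run):
1. the lever stands upright within 0.12 rad, let go (value of joint lever between -0.12 and 0.12 rad and contact force between the fingers and lever below 0.1 N), for 0.3 s.
2. the carriage's ball sits in the notch while the fingers hold its handle (value of joint ball below -0.0025 m and contact force between the fingers and carriage above 2 N and y of the grasp point in the frame of carriage_handle between -0.013 and 0.013 m and velocity of joint carriage between -0.01 and 0.01 m/s), for 0.5 s.
At the end, for the whole second after the job is handed in: the lever is upright within 0.12 rad; the carriage's ball is at least half-way down (joint ball below -2.5 mm) in the notch, the carriage still (under 10 mm/s), and the fingers hold the handle (over 2 N of contact, the grasp point within 13 mm of the handle's centre along the rail) (all of step 2 and value of joint lever between -0.12 and 0.12 rad); the arm keeps its last pose, push and grip.
It fails at once if another thing on the bench is pushed more than 25 mm (distance of any of multimeter, screwdriver, plug_a, plug_b, fuse_box, wire_spool, lamp_holder from where it was at the start of the episode above 0.025 m).
It also fails if it takes over 61 s, if anything falls off the work surface, if the arm or the gripper's body presses on something with over 40 N, if the wrist force passes 120 N, or if a joint passes its speed limit or range.

## Robot

A 6-joint arm with a two-finger parallel gripper is mounted at the origin on the work surface. World frame = base frame: x ahead of the robot, y to its left, z up, the work surface at z = 0. Lengths are in m, angles in rad, forces in N, time in s.
With the tool pointing down it reaches from about 0.35 to 0.775 m from the base axis. Payload 5.5 kg.
Tool frame: the origin (TCP) lies midway between the tips of the shut fingers; the grasp point (between the pads) lies 19 mm behind it; z points along the fingers, y is the line along which they close (so a half turn about z gives the same grasp; the last joint's range is limited). The gripper opens to 85 mm and grips with 20 to 120 N. Pads are 22 mm wide; open, the fingers measure 114 mm over their backs; the gripper's body (76 mm by 85 mm) begins 54 mm behind the grasp point. The pads swing forward as they close: fully open they stand 13 mm farther back than shut.
Start: joints at [-1.405, 0.313, 0.046, 1.304, 0, 1.431], TCP at [0.173, -0.548, 0.231] pointing down, gripper open.
Joint ranges: [-2.76, 2.76], [-0.86, 1.69], [-1.03, 1.26], [-2.2, 2.34], [-1.47, 1.5], [-3.14, 3.14]. Speed limits (rad/s): [2.57, 2.57, 3.14, 3.14, 3.14, 3.14].

## Interface

Orientations are given as a unit quaternion [w, x, y, z].
In Python, from workcell import telemetry, imaging, env gives the robot as it stands. The module is installed in compiled form; this text tells all that it offers.
- The arm moves only by the tool step_arm, never from a script. Its argument "moves" is a list of rows, each a list of 3 entries, a list of its own where there are three numbers: the shift along the tool's x, y, z in mm, then the turn, a rotation vector about the tool's x, y, z in rad, then the finger opening in mm, from 0 to 85.4. A call has 1 to 8 rows; each row is the pose to reach, as a shift and turn from the pose commanded when the call began, along the tool's axes at that moment; what a row does not reach only later rows make up. A row lasts 1/12 s, in which the tool goes at most 41.7 mm and 7.16 degrees, less where a joint would pass 70% of its speed; a pose out of reach is approached as far as the arm can. A call with a gripper value outside its range is refused whole. The fingers move at their own pace and stop on an object; "grip_force" is the grip in N (left out, the last holds). Time passes only in rows, so rows that repeat a pose let the fingers close. It gives the time, the measured TCP pose, the force, the opening and the grip force at its end, in the units of the state.
- telemetry.get_state(): the state, without advancing time (a new reading comes with each control period).
- imaging.read_camera(name): name is "scene" or "top" or "wrist"; returns the picture (480x640x3 uint8, red, green, blue); there is no depth.
- imaging.camera_params(name): a dict with "camera_matrix" (3x3 intrinsics, pixels), "pose" (4x4, takes a point from camera to world coordinates). Camera axes: x right, y up, looking along -z (the intrinsics and any distortion apply to the point x, -y, -z); pixel columns grow to the right and rows downward; lengths in m; the calibration is good to about 2 mm. A picture is of the moment at which its call begins: read the wrist's pose just before it. camera_params takes no time and is no camera call; for the wrist camera it gives the pose at the moment of the call.
- env.hand_in(): hands the job in; it is judged then, once.
The state is a dict: "clock": time; "joint_pos": joint angles; "qvel": joint speeds; "tau": joint torques, N m; "tcp_pos": TCP position; "orientation": TCP orientation; "wrist_force": force on the tool from outside, world axes, zero at the start; "ft_torque": the same for the moment, N m; "finger_gap": finger opening in m; "grip_force": force on a finger pad.
Only numpy, scipy, OpenCV 4.12 (cv2) and the standard library are available. Lean on these libraries where they do the work, as an engineer would, in place of code of your own. Each camera call takes 0.05 s, during which the arm holds its last target. There are 200 camera calls.

## Working session

There is one attempt and no reset: what is moved stays moved. The work goes in short steps, Python scripts to look and compute and a tool call to move; the robot and the scene stay as the last step left them, time stands still between calls to the robot, and variables do not carry over. Pictures are saved under pics/ and viewed, at most 10 in all, crops included, and the job is handed in when it is done.

Besides the shell and the picture viewer there is one more tool, called after "Emit:" as a command line: name --argument value ..., lists and objects as JSON in quotes. step_arm: Moves the arm, as the interface text tells. Its arguments: {"type":"object","properties":{"moves":{"type":"array"},"grip_force":{"type":"number"}},"required":["moves"]}

```bash
mkdir -p pics; cat > h.py <<'E'
import numpy as np, cv2
from workcell import telemetry, imaging, env
def par(n):
    p=imaging.camera_params(n); return p
def ray(p,u,v):
    K=np.array(p["camera_matrix"]);T=np.array(p["pose"])
    d=np.linalg.inv(K)@[u,v,1]; d=T[:3,:3]@(d*[1,-1,-1]); return T[:3,3],d/np.linalg.norm(d)
def plane(p,u,v,z):
    o,d=ray(p,u,v); return o+d*(z-o[2])/d[2]
def tri(p1,a,p2,b):
    o1,d1=ray(p1,*a);o2,d2=ray(p2,*b)
    s=np.linalg.lstsq(np.c_[d1,-d2],o2-o1,rcond=None)[0]
    x,y=o1+d1*s[0],o2+d2*s[1]; return (x+y)/2,np.linalg.norm(x-y)
def proj(p,X):
    K=np.array(p["camera_matrix"]);T=np.array(p["pose"])
    c=(T[:3,:3].T@(np.array(X)-T[:3,3]))*[1,-1,-1]; q=K@c; return q[:2]/q[2]
def shot(n,f):
    im=imaging.read_camera(n); cv2.imwrite("pics/"+f,im[:,:,::-1]); return im
E
python3 - <<'E'
from h import *
for n in("scene","top"):
    shot(n,n+"0.png"); p=par(n); print({k:(np.round(v,3).tolist() if k in("pose","camera_matrix") else v) for k,v in p.items()})
s=telemetry.get_state(); print(s)
E
```

```text
{'camera_matrix': [[542.199, 0.0, 325.459], [0.0, 542.199, 236.404], [0.0, 0.0, 1.0]], 'pose': [[-0.074, -0.648, 0.758, 1.472], [0.997, -0.044, 0.059, 0.07], [-0.005, 0.761, 0.649, 0.913], [0.0, 0.0, 0.0, 1.0]]}
{'camera_matrix': [[480.798, 0.0, 324.172], [0.0, 480.798, 244.513], [0.0, 0.0, 1.0]], 'pose': [[0.001, 0.999, -0.048, 0.501], [-1.0, 0.001, 0.001, -0.007], [0.001, 0.048, 0.999, 1.162], [0.0, 0.0, 0.0, 1.0]]}
{'clock': 0.1, 'joint_pos': array([-1.40461947e+00,  3.13952517e-01,  4.51366868e-02,  1.30362271e+00,
        9.38495344e-06,  1.43119020e+00]), 'qvel': array([-0.00114913, -0.00090495,  0.00086658,  0.00190056,  0.00063392,
        0.00026146]), 'tau': array([ 2.67607124e-03, -4.81727672e+01,  2.99242151e+01,  1.28303346e-02,
       -1.21864400e-04,  1.27709214e-05]), 'tcp_pos': array([ 0.17301413, -0.54788855,  0.2305006 ]), 'orientation': array([-8.21098548e-04,  9.88334514e-01,  1.52296471e-01, -6.21634450e-06]), 'wrist_force': array([ 0.38742565,  0.11974028, -0.32302804]), 'ft_torque': array([ 0.00939699, -0.0116098 ,  0.00438668]), 'grip_force': 0.0, 'finger_gap': 0.08499266116386554}
```

View pics/scene0.png

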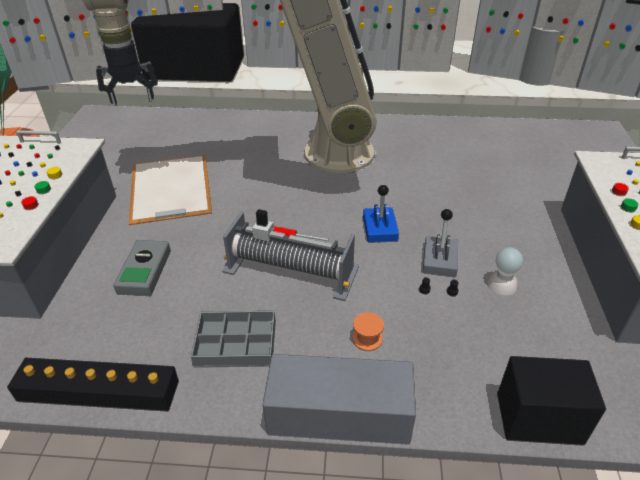

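View pics/top0.png

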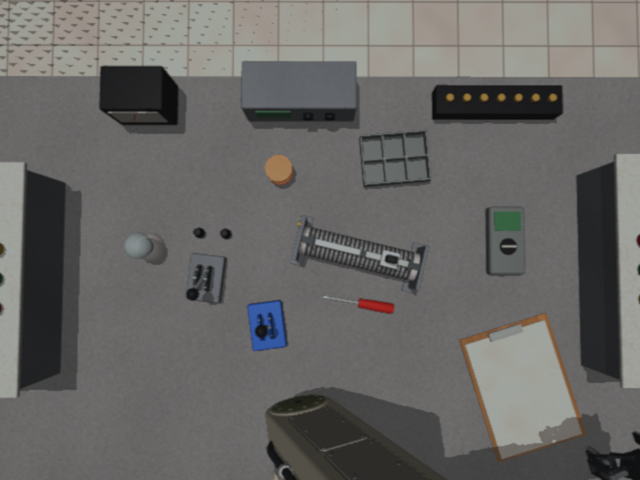

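The scene picture shows two lever units. The grey one has its base at scene (441,256) / top (207,278) and its knob at scene (447,215) / top (192,294). The blue one is at scene (381,222) / top (267,325). The grey unit fits the description, with the plugs beside it at top (199,232) and (226,233). The rheostat runs in the top view from (300,240) to (420,268), with its handle at about (391,259) and a gap in the strip near (361,250). I'll confirm these in an enlarged crop.

```bash
cat > m.py <<'E'
from h import *
t=cv2.imread("pics/top0.png");s=cv2.imread("pics/scene0.png")
a=cv2.resize(t[225:315,170:250],(400,450)[:2],interpolation=cv2.INTER_CUBIC)[:300*2]
b=cv2.resize(t[205:295,290:430],None,fx=5,fy=5,interpolation=cv2.INTER_CUBIC)
A=cv2.resize(t[225:315,175:235],None,fx=3,fy=3,interpolation=cv2.INTER_CUBIC)
B=cv2.resize(t[210:295,290:430],None,fx=4,fy=3,interpolation=cv2.INTER_CUBIC)
C=cv2.resize(s[195:295,415:475],None,fx=3,fy=3,interpolation=cv2.INTER_CUBIC)
D=cv2.resize(s[200:300,220:360],None,fx=4,fy=3,interpolation=cv2.INTER_CUBIC)
o=np.zeros((580,750,3),np.uint8)
o[:270,:180]=A;o[:255,185:745]=B;o[275:575,:180]=C;o[275:575,185:745]=D
cv2.imwrite("pics/crop.png",o)
def blob(im,x0,y0,x1,y1,th,name):
    g=im[y0:y1,x0:x1].max(2); n,l,st,c=cv2.connectedComponentsWithStats((g<th).astype(np.uint8))
    for i in range(1,n):
        if st[i,4]>15: print(name,c[i]+[x0,y0],st[i])
blob(t,178,280,205,308,45,"topknob");blob(s,435,203,460,230,45,"sceneknob")
blob(t,380,245,405,272,45,"tophandle");blob(s,250,203,276,230,45,"scenehandle")
E
python3 m.py
```

```text
topknob [192.22727273 293.68181818] [  9   8  12  12 110]
sceneknob [446.08       214.61333333] [ 7  7 10 10 75]
tophandle [391.24242424 259.        ] [ 6 11 12  7 66]
scenehandle [261.52592593 217.55555556] [  7   7  10  16 135]
```

View pics/crop.png

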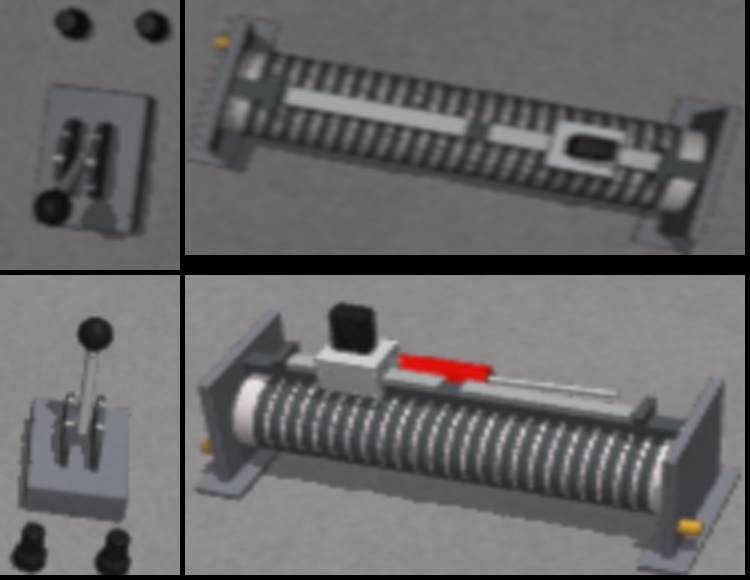

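The crop confirms the grey lever leaning towards the robot, and the carriage at the rheostat's right (-y) end with the gap near top (363,253) / scene (284.5,236). Next I'll triangulate.

```bash
python3 - <<'E'
from h import *
t,s=par("top"),par("scene")
f=lambda n,a,b:print(n,*[np.round(x,4) for x in tri(t,a,s,b)])
f("knob",(192.7,294.2),(446.6,215.1))
f("handle~",(391.7,259.5),(262,218))
f("gap",(363.2,253.3),(284.5,236.3))
L=plane(t,315,242,.106);R=plane(t,408.7,263.3,.106);G=plane(t,363.2,253.3,.106);H=plane(t,391.7,259.5,.164)
print("strip",L,R,"ang",np.arctan2(*(-(L-R)[:2])),(L-R), "gap",G,"handle top",H)
d=(L-R)[:2]/np.linalg.norm((L-R)[:2]);print("travel to gap",(G-H)[:2]@d, "len",np.linalg.norm(L-R), "rail mid",(L+R)/2, "carr travel",(H-(L+R)/2)[:2]@d+.08)
# base top face
im=cv2.imread("pics/top0.png")[240:310,170:240].astype(int)
# crop px -> image
c=lambda x,y:(175+x/3-.33,225+y/3-.33)
P=[plane(t,*c(*q),.03) for q in((51,87),(150,95),(133,233),(36,224))]
print(np.round(P,4)); P=np.array(P)
for i in range(4):
  e=P[(i+1)%4]-P[i];print(np.linalg.norm(e),np.arctan2(e[1],e[0]))
print("centre",P.mean(0))
E
```

```text
knob [0.4435 0.2778 0.1158] 0.0006
handle~ [ 0.5184 -0.1497  0.1437] 0.0011
gap [ 0.533  -0.0954  0.1042] 0.0046
strip [0.55745555 0.01291306 0.106     ] [ 0.51078408 -0.19275249  0.106     ] ang -2.91844299982127 [0.04667146 0.20566555 0.        ] gap [ 0.53267002 -0.09298418  0.106     ] handle top [ 0.51810662 -0.14732264  0.164     ]
travel to gap 0.05621406524779369 len 0.21089462787895785 rail mid [ 0.53411981 -0.08991972  0.106     ] carr travel 0.020476613239763082
[[0.5338 0.3046 0.03  ]
 [0.5276 0.2268 0.03  ]
 [0.4198 0.239  0.03  ]
 [0.4268 0.3148 0.03  ]]
0.07798250467635011 -1.6507526174617237
0.108440653586637 3.0294588901994506
0.07614696682262653 1.4793442152624376
0.10752179962066168 -0.09528564030316487
centre [0.47700851 0.2713005  0.03      ]
```

```bash
cat >> h.py <<'E'
from scipy.spatial.transform import Rotation as Ro
def go(pos,xdir_yaw):
    "shift (mm) and turn to reach tool-down pose with tool x at given yaw"
    s=telemetry.get_state(); q=s["orientation"]; R=Ro.from_quat([q[1],q[2],q[3],q[0]])
    c,n=np.cos(xdir_yaw),np.sin(xdir_yaw)
    T=Ro.from_matrix(np.array([[c,n,0],[n,-c,0],[0,0,-1]]))
    print("t",s["clock"],"tcp",np.round(s["tcp_pos"],4),"shift",np.round(R.inv().apply(np.array(pos)-s["tcp_pos"])*1000,1),"turn",np.round((R.inv()*T).as_rotvec(),4))
E
python3 - <<'E'
from h import *
go([.45,-.30,.26],.306+.9)
E
```

```text
t 0.1 tcp [ 0.173  -0.5479  0.2305] shift [ 338.8 -153.1  -29.2] turn [-0.0014 -0.001  -0.9002]
```

Emit:
step_arm --moves '[[[339, -153, -30], [0, 0, -0.9], 85], [[339, -153, -30], [0, 0, -0.9], 85], [[339, -153, -30], [0, 0, -0.9], 85], [[339, -153, -30], [0, 0, -0.9], 85], [[339, -153, -30], [0, 0, -0.9], 85], [[339, -153, -30], [0, 0, -0.9], 85], [[339, -153, -30], [0, 0, -0.9], 85], [[339, -153, -30], [0, 0, -0.9], 85]]'

```text
clock: 0.77
tcp_pos: [0.4217, -0.3251, 0.258]
orientation: [-0.0, 0.822, 0.569, -0.0]
wrist_force: [0.7, 0.3, 0.0]
finger_gap: 0.0852
grip_force: 0.0
```

```bash
python3 - <<'E'
from h import *
go([.47,.05,.26],.306+1.9)
E
```

```text
t 0.7667 tcp [ 0.4217 -0.3251  0.258 ] shift [368.  -86.9  -1.9] turn [-3.00e-04 -3.00e-04 -9.95e-01]
```

Emit:
step_arm --moves '[[[368, -87, 0], [0, 0, -0.99], 85], [[368, -87, 0], [0, 0, -0.99], 85], [[368, -87, 0], [0, 0, -0.99], 85], [[368, -87, 0], [0, 0, -0.99], 85], [[368, -87, 0], [0, 0, -0.99], 85], [[368, -87, 0], [0, 0, -0.99], 85], [[368, -87, 0], [0, 0, -0.99], 85], [[368, -87, 0], [0, 0, -0.99], 85]]'

```text
clock: 1.43
tcp_pos: [0.4645, 0.0056, 0.2579]
orientation: [-0.0, 0.453, 0.892, -0.0]
wrist_force: [0.9, -0.9, -0.5]
finger_gap: 0.085
grip_force: 0.0
```

```bash
python3 - <<'E'
from h import *
go([.443,.276,.25],3.046)
E
```

```text
t 1.4333 tcp [0.4645 0.0056 0.2579] shift [231.  142.2   7.9] turn [-2.000e-04 -1.000e-04 -8.443e-01]
```

Emit:
step_arm --moves '[[[231, 142, 8], [0, 0, -0.844], 85], [[231, 142, 8], [0, 0, -0.844], 85], [[231, 142, 8], [0, 0, -0.844], 85], [[231, 142, 8], [0, 0, -0.844], 85], [[231, 142, 8], [0, 0, -0.844], 85], [[231, 142, 8], [0, 0, -0.844], 85], [[231, 142, 8], [0, 0, -0.844], 85], [[231, 142, 8], [0, 0, -0.844], 85]]'

```text
clock: 2.1
tcp_pos: [0.4438, 0.2778, 0.2491]
orientation: [-0.001, 0.046, 0.999, 0.0]
wrist_force: [-0.9, -0.5, 1.0]
finger_gap: 0.085
grip_force: 0.0
```

Emit:
step_arm --moves '[[[0, 0, 0], [0, 0, 0], 85], [[0, 0, 0], [0, 0, 0], 85]]'

```text
clock: 2.27
tcp_pos: [0.4446, 0.2735, 0.2496]
orientation: [-0.0, 0.051, 0.999, -0.0]
wrist_force: [0.5, -0.0, -0.7]
finger_gap: 0.0851
grip_force: 0.0
```

```bash
python3 - <<'E'
from h import *
p=par("wrist"); im=shot("wrist","w1.png"); print(np.round(p["pose"],3).tolist(),np.round(p["camera_matrix"],1).tolist()); print("expect knob",proj(p,[.4435,.2778,.117]),"centre",proj(p,[.477,.271,.03]))
go([.443,.276,.25],3.046)
E
```

```text
[[0.101, -0.961, -0.258, 0.381], [0.995, 0.098, 0.028, 0.28], [-0.001, -0.259, 0.966, 0.393], [0.0, 0.0, 0.0, 1.0]] [[408.0, 0.0, 321.4], [0.0, 408.0, 239.3], [0.0, 0.0, 1.0]]
expect knob [328.47102199 223.22323376] centre [323.19734771 238.38481801]
t 2.3167 tcp [0.4448 0.2731 0.2498] shift [ 2.1  2.7 -0.2] turn [-0.0008 -0.0005 -0.0081]
```

View pics/w1.png

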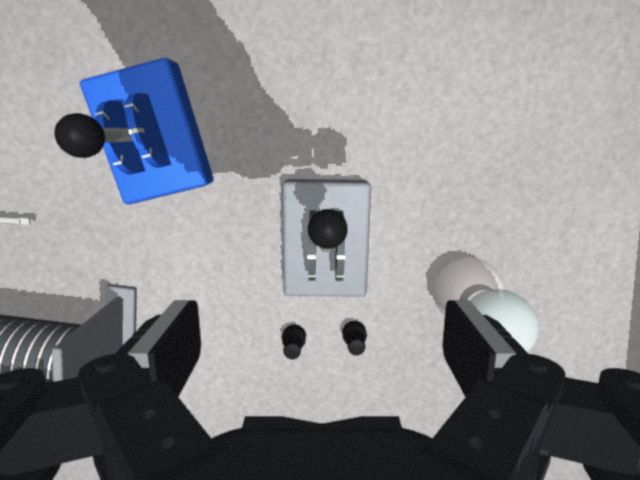

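```bash
python3 - <<'E'
from h import *
p=par("wrist");print(plane(p,328,228.5,.117),plane(p,326,238,.03))
go([.445,.277,.099],3.046)
E
```

```text
[0.44753313 0.27669394 0.117     ] [0.47724489 0.27318208 0.03      ]
t 2.3167 tcp [0.4448 0.2731 0.2498] shift [  0.2   4.  150.8] turn [-0.0008 -0.0005 -0.0081]
```

Emit:
step_arm --moves '[[[-1, 4, 40], [0, 0, -0.008], 60], [[-1, 4, 80], [0, 0, -0.008], 60], [[-1, 4, 120], [0, 0, -0.008], 60], [[-1, 4, 150], [0, 0, -0.008], 60], [[-1, 4, 150], [0, 0, -0.008], 60], [[-1, 4, 150], [0, 0, -0.008], 60]]'

```text
clock: 2.82
tcp_pos: [0.4453, 0.276, 0.0993]
orientation: [-0.002, 0.048, 0.999, -0.001]
wrist_force: [-0.2, 0.3, 0.4]
finger_gap: 0.0598
grip_force: 0.0
```

Emit:
step_arm --grip_force 20 --moves '[[[0, 0, 0], [0, 0, 0], 20], [[0, 0, 0], [0, 0, 0], 20], [[0, 0, 0], [0, 0, 0], 20], [[0, 0, 0], [0, 0, 0], 20], [[0, 0, 0], [0, 0, 0], 20], [[0, 0, 0], [0, 0, 0], 20]]'

```text
clock: 3.32
tcp_pos: [0.4474, 0.2773, 0.1025]
orientation: [0.002, 0.047, 0.999, -0.0]
wrist_force: [-2.3, -4.0, 4.2]
finger_gap: 0.0263
grip_force: 19.4
```

```bash
python3 - <<'E'
from h import *
go([.4772,.2735,.106],3.046)
s=telemetry.get_state();print(s["finger_gap"],s["grip_force"],s["wrist_force"])
E
```

```text
t 3.3167 tcp [0.4474 0.2773 0.1025] shift [-30.   -1.   -3.4] turn [-0.0006  0.0034  0.0012]
0.026338058677995196 19.428968131542206 [-2.32526856 -4.02618567  4.24460701]
```

Emit:
step_arm --moves '[[[-8, 0, -3], [0, 0, 0], 20], [[-16, 0, -5], [0, 0, 0], 20], [[-24, 0, -6], [0, 0, 0], 20], [[-32, 0, -7], [0, 0, 0], 20], [[-32, 0, -7], [0, 0, 0], 20], [[-32, 0, -7], [0, 0, 0], 20], [[-32, 0, -7], [0, 0, 0], 20]]'

```text
clock: 3.9
tcp_pos: [0.4793, 0.2737, 0.1088]
orientation: [0.001, 0.047, 0.999, -0.001]
wrist_force: [-0.0, -5.2, 0.1]
finger_gap: 0.0266
grip_force: 20.5
```

```bash
python3 - <<'E'
from h import *
go([.4772,.2735,.106],3.046)
s=telemetry.get_state();print(s["finger_gap"],s["grip_force"],s["wrist_force"])
t,s=par("top"),par("scene");print(proj(t,[.4775,.2735,.125]),proj(s,[.4775,.2735,.125]))
E
```

```text
t 3.9 tcp [0.4793 0.2737 0.1088] shift [ 2.1 -0.4  2.8] turn [-0.0019  0.0028  0.0008]
0.026616995692102303 20.45516073703766 [-4.92324474e-03 -5.21203043e+00  1.20612525e-01]
[193.62452926 278.57300523] [446.55814418 220.99896889]
```

Emit:
step_arm --moves '[[[1, 0, 0], [0, 0, 0], 70], [[1, 0, 0], [0, 0, 0], 70], [[1, 0, 0], [0, 0, 0], 70], [[1, 0, 0], [0, 0, 0], 70], [[1, 0, -40], [0, 0, 0], 70], [[1, 0, -80], [0, 0, 0], 70], [[1, 0, -120], [0, 0, 0], 70], [[1, 0, -145], [0, 0, 0], 70]]'

```text
clock: 4.57
tcp_pos: [0.478, 0.2756, 0.2565]
orientation: [0.002, 0.047, 0.999, 0.001]
wrist_force: [0.9, 0.3, 0.4]
finger_gap: 0.0701
grip_force: 0.0
```

```bash
python3 - <<'E'
from h import *
p=par("wrist"); im=shot("wrist","w2.png"); t=par("scene"); i2=shot("scene","s2.png")
print("up knob w",proj(p,[.4772,.2725,.125]), "c",proj(p,[.4772,.2725,.03]),"s",proj(t,[.4772,.2725,.125]))
def blob(im,x0,y0,x1,y1,th):
    g=im[y0:y1,x0:x1].max(2); n,l,st,c=cv2.connectedComponentsWithStats((g<th).astype(np.uint8))
    return [(c[i]+[x0,y0],st[i]) for i in range(1,n) if st[i,4]>40]
print(blob(im,270,150,390,300,45));print(blob(i2,430,203,465,240,45))
a=cv2.resize(i2[190:300,400:500],None,fx=3,fy=4); cv2.imwrite("pics/w2c.png",np.hstack([im[60:500][:440],np.zeros((440-0,0,3),np.uint8)])[:,:,::-1] if im.shape[0]<440 else im[60:440,120:520,::-1])
E
```

```text
up knob w [317.35119354 224.02718156] c [318.13750671 200.40124003] s [446.10874276 220.89944716]
[(array([317.60512821, 219.32615385]), array([ 29,  51,  38,  38, 975], dtype=int32)), (array([346.67980296, 294.57635468]), array([ 66, 138,  22,  12, 203], dtype=int32)), (array([286.424, 296.12 ]), array([  7, 142,  20,   8, 125], dtype=int32))]
[(array([446.30666667, 219.45333333]), array([12, 12, 10, 10, 75], dtype=int32))]
```

View pics/w2.png

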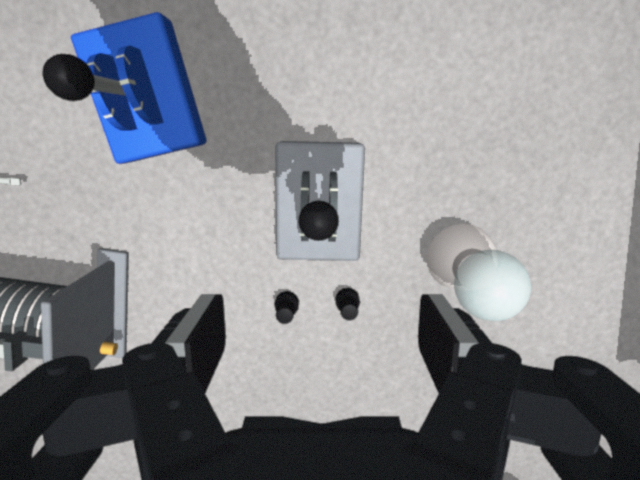

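The knob is at (318,219.5), against (317.5,224) expected for exactly upright. That puts the lever about 0.04 rad off upright, released, and the plugs haven't moved. Next I go above the handle.

```bash
python3 - <<'E'
from h import *
go([.518,-.147,.26],2.919)
E
```

```text
t 4.6667 tcp [0.4797 0.2762 0.2579] shift [ -77.6 -417.8   -3.4] turn [0.0053 0.0087 0.1292]
```

Emit:
step_arm --moves '[[[-78, -418, 0], [0, 0, 0.127], 70], [[-78, -418, 0], [0, 0, 0.127], 70], [[-78, -418, 0], [0, 0, 0.127], 70], [[-78, -418, 0], [0, 0, 0.127], 70], [[-78, -418, 0], [0, 0, 0.127], 70], [[-78, -418, 0], [0, 0, 0.127], 70], [[-78, -418, 0], [0, 0, 0.127], 70], [[-78, -418, 0], [0, 0, 0.127], 70]]'

```text
clock: 5.33
tcp_pos: [0.5068, -0.0587, 0.2513]
orientation: [-0.0, 0.11, 0.994, 0.0]
wrist_force: [1.3, 1.1, 0.2]
finger_gap: 0.0698
grip_force: 0.0
```

```bash
python3 - <<'E'
from h import *
go([.518,-.147,.26],2.919)
E
```

```text
t 5.3333 tcp [ 0.5068 -0.0587  0.2513] shift [-30.3 -83.7  -8.8] turn [ 0.0002 -0.0008  0.0021]
```

Emit:
step_arm --moves '[[[-30, -82, -4], [0, 0, 0], 70], [[-30, -82, -4], [0, 0, 0], 70], [[-30, -82, -4], [0, 0, 0], 70], [[-30, -82, -4], [0, 0, 0], 70], [[-30, -82, -4], [0, 0, 0], 70], [[-30, -82, -4], [0, 0, 0], 70]]'

```text
clock: 5.83
tcp_pos: [0.5182, -0.1422, 0.2555]
orientation: [-0.001, 0.11, 0.994, 0.0]
wrist_force: [0.2, 0.4, -0.1]
finger_gap: 0.07
grip_force: 0.0
```

```bash
python3 - <<'E'
from h import *
p=par("wrist"); im=shot("wrist","w3.png")
print("handle",proj(p,[.518,-.1475,.164]),"gap",proj(p,[.5327,-.094,.106]))
go([.518,-.147,.26],2.919)
E
```

```text
handle [313.29547786 242.39456146] gap [389.92745577 225.080544  ]
t 5.8833 tcp [ 0.5183 -0.1419  0.2558] shift [-0.8 -5.  -4.2] turn [ 0.0004 -0.0009  0.0039]
```

View pics/w3.png

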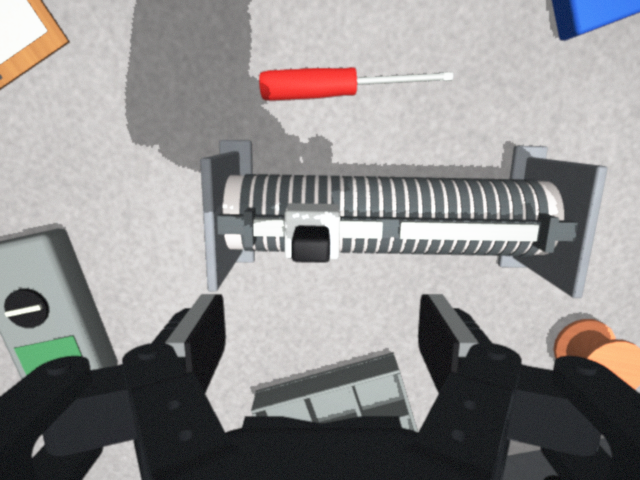

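```bash
python3 - <<'E'
from h import *
im=cv2.imread("pics/w3.png")
print([(r,int(im[r,303:318].mean())) for r in range(218,270)])
for r in (232,240,248,256): print(r,[(c,int(im[r,c].mean())) for c in list(range(286,300))+list(range(322,338))])
print("row232 gap",[(c,int(im[228:233,c].mean())) for c in range(376,408,1)])
E
```

```text
[(218, 235), (219, 221), (220, 213), (221, 210), (222, 210), (223, 207), (224, 188), (225, 128), (226, 58), (227, 21), (228, 17), (229, 17), (230, 19), (231, 17), (232, 17), (233, 18), (234, 19), (235, 20), (236, 19), (237, 21), (238, 25), (239, 35), (240, 45), (241, 55), (242, 67), (243, 76), (244, 77), (245, 77), (246, 75), (247, 72), (248, 71), (249, 70), (250, 68), (251, 66), (252, 65), (253, 63), (254, 62), (255, 60), (256, 59), (257, 57), (258, 55), (259, 51), (260, 48), (261, 69), (262, 134), (263, 194), (264, 209), (265, 211), (266, 212), (267, 215), (268, 216), (269, 215)]
232 [(286, 196), (287, 202), (288, 206), (289, 204), (290, 204), (291, 203), (292, 189), (293, 141), (294, 72), (295, 25), (296, 19), (297, 23), (298, 21), (299, 15), (322, 15), (323, 23), (324, 18), (325, 15), (326, 23), (327, 21), (328, 67), (329, 181), (330, 251), (331, 254), (332, 254), (333, 254), (334, 254), (335, 254), (336, 254), (337, 254)]
240 [(286, 250), (287, 254), (288, 254), (289, 254), (290, 248), (291, 171), (292, 67), (293, 33), (294, 35), (295, 42), (296, 45), (297, 49), (298, 45), (299,
[... 583 characters left out ...]
9, 252), (290, 244), (291, 150), (292, 44), (293, 38), (294, 39), (295, 48), (296, 52), (297, 49), (298, 53), (299, 54), (322, 67), (323, 66), (324, 68), (325, 64), (326, 56), (327, 45), (328, 56), (329, 117), (330, 222), (331, 253), (332, 254), (333, 254), (334, 254), (335, 254), (336, 254), (337, 249)]
row232 gap [(376, 254), (377, 254), (378, 254), (379, 254), (380, 254), (381, 250), (382, 201), (383, 145), (384, 134), (385, 134), (386, 135), (387, 136), (388, 136), (389, 135), (390, 136), (391, 135), (392, 134), (393, 135), (394, 135), (395, 135), (396, 134), (397, 122), (398, 96), (399, 101), (400, 180), (401, 246), (402, 253), (403, 254), (404, 254), (405, 254), (406, 254), (407, 254)]
```

```bash
python3 - <<'E'
from h import *
p=par("wrist"); t=par("top")
H=plane(p,310.5,250.8,.164);G=plane(p,391,230,.106);d=np.array([.2213,.9752])
print("H",H,"G",G,(G-H)[:2]@d, tri(p,(310.5,250.8),t,(391.7,259.5)), tri(p,(391,230),t,(363.2,253.3)))
print("strip dir",plane(p,265,229,.106),plane(p,538,231,.106))
c=(H+[.518,-.1475,.164])/2; print(c); go([c[0],c[1],.131],2.919)
E
```

```text
H [ 0.52299376 -0.1500933   0.164     ] G [ 0.53677116 -0.09362102  0.106     ] 0.058120708805337054 (array([ 0.51816651, -0.14690923,  0.17952726]), np.float64(0.003574400610823625)) (array([ 0.53338336, -0.09347584,  0.11463724]), np.float64(0.0030744621098315137))
strip dir [ 0.5158817  -0.18452621  0.106     ] [0.56105165 0.01260827 0.106     ]
[ 0.52049688 -0.14879665  0.164     ]
t 5.8833 tcp [ 0.5183 -0.1419  0.2558] shift [ -3.7  -6.3 124.8] turn [ 0.0004 -0.0009  0.0039]
```

Emit:
step_arm --moves '[[[-4, -6, 0], [0, 0, 0], 70], [[-4, -6, 40], [0, 0, 0], 70], [[-4, -6, 80], [0, 0, 0], 70], [[-4, -6, 110], [0, 0, 0], 70], [[-4, -6, 125], [0, 0, 0], 70], [[-4, -6, 125], [0, 0, 0], 70], [[-4, -6, 125], [0, 0, 0], 70]]'

```text
clock: 6.47
tcp_pos: [0.521, -0.1494, 0.1308]
orientation: [-0.001, 0.109, 0.994, 0.0]
wrist_force: [-1.5, 0.4, 0.9]
finger_gap: 0.0701
grip_force: 0.0
```

Emit:
step_arm --grip_force 40 --moves '[[[0, 0, 0], [0, 0, 0], 15], [[0, 0, 0], [0, 0, 0], 15], [[0, 0, 0], [0, 0, 0], 15], [[0, 0, 0], [0, 0, 0], 15], [[0, 0, 0], [0, 0, 0], 15], [[0, 0, 0], [0, 0, 0], 15], [[0, 0, 0], [0, 0, 0], 15]]'

```text
clock: 7.05
tcp_pos: [0.5222, -0.1507, 0.1327]
orientation: [0.001, 0.11, 0.994, -0.0]
wrist_force: [0.1, 0.9, 5.6]
finger_gap: 0.0233
grip_force: 39.4
```

```bash
python3 - <<'E'
from h import *
go([.5205,-.1488,.131],2.919)
s=telemetry.get_state();print(s["finger_gap"],s["grip_force"],s["wrist_force"])
E
```

```text
t 7.05 tcp [ 0.5222 -0.1507  0.1327] shift [2.1 1.4 1.6] turn [-0.0002  0.003   0.0014]
0.02326623511802601 39.38582718372345 [0.14387996 0.85773335 5.55934597]
```

Emit:
step_arm --moves '[[[0, 8, 0], [0, 0, 0], 15], [[0, 16, 0], [0, 0, 0], 15], [[0, 24, 0], [0, 0, 0], 15], [[0, 32, 0], [0, 0, 0], 15], [[0, 40, 0], [0, 0, 0], 15], [[0, 45, 0], [0, 0, 0], 15], [[0, 45, 0], [0, 0, 0], 15]]'

```text
clock: 7.63
tcp_pos: [0.5329, -0.1066, 0.1326]
orientation: [0.002, 0.11, 0.994, -0.001]
wrist_force: [2.7, -0.0, 6.3]
finger_gap: 0.0234
grip_force: 39.5
```

Emit:
step_arm --moves '[[[0, 1, 0], [0, 0, 0], 15], [[0, 2, 0], [0, 0, 0], 15], [[0, 3, 0], [0, 0, 0], 15], [[0, 4, 0], [0, 0, 0], 15]]'

```text
clock: 7.97
tcp_pos: [0.5337, -0.1035, 0.1326]
orientation: [0.002, 0.11, 0.994, -0.001]
wrist_force: [1.6, -2.6, 6.0]
finger_gap: 0.0233
grip_force: 39.5
```

Emit:
step_arm --moves '[[[0, 1, 0], [0, 0, 0], 15], [[0, 2, 0], [0, 0, 0], 15], [[0, 3, 0], [0, 0, 0], 15]]'

```text
clock: 8.22
tcp_pos: [0.5346, -0.1, 0.1327]
orientation: [0.002, 0.11, 0.994, -0.0]
wrist_force: [2.0, -0.9, 5.8]
finger_gap: 0.0234
grip_force: 39.5
```

Emit:
step_arm --moves '[[[0, 1, 0], [0, 0, 0], 15], [[0, 2, 0], [0, 0, 0], 15]]'

```text
clock: 8.38
tcp_pos: [0.5351, -0.0976, 0.1327]
orientation: [0.002, 0.11, 0.994, 0.0]
wrist_force: [4.3, 3.1, 6.6]
finger_gap: 0.0235
grip_force: 39.6
```

Emit:
step_arm --moves '[[[0, 1, 0], [0, 0, 0], 15], [[0, 2, 0], [0, 0, 0], 15]]'

```text
clock: 8.55
tcp_pos: [0.536, -0.0941, 0.1327]
orientation: [0.003, 0.11, 0.994, 0.002]
wrist_force: [4.5, 6.0, 6.2]
finger_gap: 0.0234
grip_force: 39.8
```

Emit:
step_arm --moves '[[[0, 1, 0], [0, 0, 0], 15], [[0, 1.5, 0], [0, 0, 0], 15]]'

```text
clock: 8.72
tcp_pos: [0.536, -0.0937, 0.1326]
orientation: [0.002, 0.11, 0.994, 0.001]
wrist_force: [3.0, 2.0, 4.8]
finger_gap: 0.0229
grip_force: 39.7
```

Emit:
step_arm --moves '[[[0, 0, 0], [0, 0, 0], 15], [[0, 0, 0], [0, 0, 0], 15]]'

```text
clock: 8.88
tcp_pos: [0.5361, -0.0938, 0.1326]
orientation: [0.002, 0.11, 0.994, 0.001]
wrist_force: [3.8, 3.8, 5.0]
finger_gap: 0.0235
grip_force: 39.7
```

Emit:
step_arm --moves '[[[0, 1, 0], [0, 0, 0], 15], [[0, 1.5, 0], [0, 0, 0], 15], [[0, 1.5, 0], [0, 0, 0], 15], [[0, 1.5, 0], [0, 0, 0], 15]]'

```text
clock: 9.22
tcp_pos: [0.5361, -0.0935, 0.1326]
orientation: [0.002, 0.11, 0.994, -0.001]
wrist_force: [1.6, -1.6, 5.6]
finger_gap: 0.0228
grip_force: 39.7
```

Emit:
step_arm --moves '[[[0, 1, 0], [0, 0, 0], 15], [[0, 1.5, 0], [0, 0, 0], 15], [[0, 1.5, 0], [0, 0, 0], 15], [[0, 1.5, 0], [0, 0, 0], 15]]'

```text
clock: 9.55
tcp_pos: [0.5362, -0.0933, 0.1326]
orientation: [0.002, 0.111, 0.994, -0.002]
wrist_force: [1.2, -6.0, 6.1]
finger_gap: 0.0236
grip_force: 39.7
```

The ball has clicked in: a 3 mm command moved the tool only 0.5 mm, and the force swung from +4 to -6 N. I'll balance the push, then check.

Emit:
step_arm --moves '[[[0, -1, 0], [0, 0, 0], 15], [[0, -2, 0], [0, 0, 0], 15], [[0, -2, 0], [0, 0, 0], 15], [[0, -2, 0], [0, 0, 0], 15], [[0, -2, 0], [0, 0, 0], 15], [[0, -2, 0], [0, 0, 0], 15], [[0, -2, 0], [0, 0, 0], 15], [[0, -2, 0], [0, 0, 0], 15]]'

```text
clock: 10.22
tcp_pos: [0.5361, -0.0935, 0.1327]
orientation: [0.002, 0.11, 0.994, -0.0]
wrist_force: [2.3, 0.7, 5.0]
finger_gap: 0.0236
grip_force: 39.8
```

```bash
python3 - <<'E'
from h import *
a=shot("scene","s3.png"); b=cv2.imread("pics/s2.png")[:,:,::-1]
g=a[203:240,430:465].max(2)<45; n,l,st,c=cv2.connectedComponentsWithStats(g.astype(np.uint8)); print("knob",c[1:]+[430,203],st[1:,4])
t=shot("top","t3.png")
cv2.imwrite("pics/f.png",cv2.resize(a[180:320,200:480],None,fx=2.8,fy=2.8)[:,:,::-1])
E
```

```text
knob [[446.26315789 219.5       ]] [76]
```

View pics/f.png

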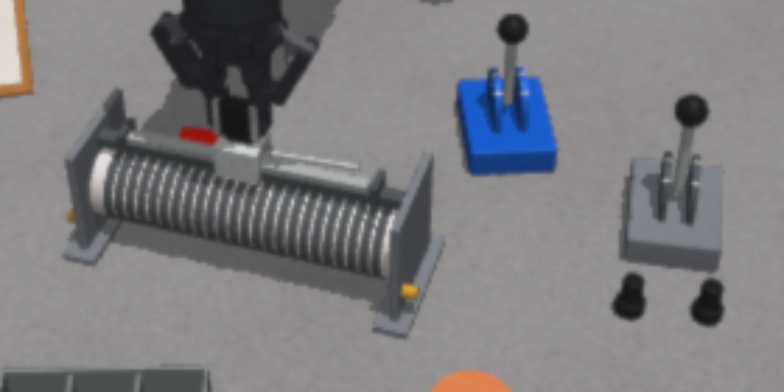

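The crop shows the fingers gripping the handle at (238,118), with the carriage covering the gap. The grey lever is upright, knob at (691,110), and the plugs haven't moved.

```bash
python3 -c "
from workcell import env; print(env.hand_in())"
```

```text
the job is handed in; nothing more can be done
None
```

The job is handed in: the lever stands about 0.04 rad off upright and released, the carriage has clicked into the notch with its handle still gripped at about 40 N, and I saw no sign of anything else being disturbed; the interface gave no verdict.

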